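Load the nut plate and hold it out over the riser's edge

ROBOT

A 7-joint arm with a two-finger parallel gripper is mounted at the origin on the work surface; the furniture and walls round the work are solid. World frame = base frame: x ahead of the robot, y to its left, z up, the work surface at z = 0. Lengths are in mm, angles in rad, forces in N, time in s.
With the tool pointing down it reaches from about 400 to 875 mm from the base axis. Payload 6.5 kg.
Tool frame: the origin (TCP) lies at the very end of the fingers, on their centre line; the grasp point (between the pads) lies 19 mm behind it; x points along the fingers, z is the direction in which the jaws open and shut, and the axes are right-handed (so a half turn about x gives the same grasp; the last joint's range is limited). The gripper opens to 85 mm and grips with 20 to 120 N. Pads are 22 mm wide; open, the fingers measure 114 mm over their backs; the gripper's body (76 mm by 85 mm) begins 54 mm behind the grasp point. The pads swing forward as they close: fully open they stand 13 mm farther back than shut.
Start: joints at [1.09, 0.536, -0.004, 1.538, 0.003, 1.067, -0.071], TCP at [261.949, -594.872, 231.29] pointing down, gripper open.
Joint ranges: [-2.7, 2.7], [-0.37, 2.16], [-1.27, 1.26], [0.24, 2.4], [-1.31, 4.45], [0.19, 1.91], [-2.76, 2.76]. Speed limits (rad/s): [2.39, 2.39, 3.14, 3.14, 3.14, 3.14, 3.14].

INTERFACE

Orientations are given as a unit quaternion [w, x, y, z].
In Python, from plant import robot, imaging gives the robot as it stands.
- The arm moves only by the tool step_arm, never from a script. Its argument "series" is a list of rows, each a list of 3 entries, a list of its own where there are three numbers: the closure in counts, from 0 (fully open) to 255 (shut), then the shift along the world's x, y, z in units of 30 mm (1.0 is 30 mm), then the turn about the world's z in units of 6 degrees (1.0 is 6 degrees). A call has exactly 8 rows; each row is the pose to reach, as a shift and turn from the pose commanded when the call began; what a row does not reach only later rows make up. A row lasts 1/12 s, in which the tool goes at most 41.7 mm and 7.16 degrees, less where a joint would pass 70% of its speed; a pose out of reach is approached as far as the arm can. A call with a gripper value outside its range is refused whole. The fingers move at their own pace and stop on an object; "newtons" is the grip in N (left out, the last holds). Time passes only in rows, so rows that repeat a pose let the fingers close, or fill a call up. It gives the time, the measured TCP pose, the force and the opening at its end, in the units of the state.
- robot.state(): the state, without advancing time (a new reading comes with each control period).
- imaging.snapshot(name): name is "scene" or "top"; returns (picture, depth): 480x640x3 uint8, red, green, blue; 480x640 float32, mm along the optical axis (not along the pixel's ray), 0 where there is no reading.
- imaging.camera_info(name): a dict with "camera_matrix" (3x3 intrinsics, pixels), "origin" and "attitude" of the camera in the world. Camera axes: x right, y down, z forward; pixel columns grow to the right and rows downward; lengths in mm; the calibration is good to about 2 mm. A picture is of the moment at which its call begins. camera_info takes no time and is no camera call.
- robot.close_job(): hands the job in, once; it reports no verdict.
The state is a dict: "time": time; "joint_pos": joint angles; "dq": joint speeds; "tau": joint torques, N m; "position": TCP position; "orientation": TCP orientation; "force": force on the tool from outside, world axes, zero at the start; "moment": the same for the moment, N m; "opening": finger opening in mm.
Only numpy, scipy, OpenCV 4.12 (cv2) and the standard library are available. Lean on these libraries where they do the work, as an engineer would, in place of code of your own. Each camera call takes 0.05 s, during which the arm holds its last target. There are 200 camera calls.

TASK

Put one hex nut flat into each of the two wells of the wooden plate that lies on the low plywood riser. Then slide the plate outward on the riser, away from the robot and without lifting it or letting it tip, until the dark line across it lies along the riser's far edge, so that bolts can be driven in from below. The plate would now tip off, so finish while holding it there, level and square to the edge; leave the padlock, the tin and the pencil alone.

Things in the scene. Friction and masses are not known exactly. Their poses are not given: they have to be found in the camera images.
- riser: Low plywood riser fixed on the bench: top 190 mm long (x, from -190 to 0) by 140 mm wide (y), 18 mm thick, upper face 55 mm above the bench. Origin: on the bench, below the middle of its outer (far) edge. x points outward, level, square to that edge and away from the robot; y runs along the edge, z up.
- riser_edge (a point): Middle of the riser's outer top edge, 55 mm above the bench; axes as the riser's.
- plate: Loose wooden plate 220 (x) by 110 (y) by 18 mm, 0.26 to 0.46 kg, flat on the riser, its outer end 30 to 50 mm over the edge. Origin: centre of its underside; x points to the outer end, with the two wells, z up. At x = -82 mm stands a grip batten 20 mm thick (x), 64 mm long (y), 36 mm above the top face. A dark 4 mm line crosses top and sides at x = -40 mm.
- plate_line (a point): Centre of the dark line, at the level of the plate's underside (plate frame: -40, 0, 0 mm). With the line over the riser's edge the plate's weight lies outside the edge: it tips unless held down at the batten (3 to 6 N).
- plate_grip (a point): Centre of the grip batten (plate frame: -82, 0, 36 mm), 18 mm above the plate's top face.
- well0 (a point): Centre of the floor of one well (plate frame: 75, 27, 10 mm): a round recess 38 mm wide and 8 mm deep in the plate's top face, with a 19 mm hole on through the plate in its floor.
- well1 (a point): Centre of the floor of the other well (plate frame: 75, -27, 10 mm), the same.
- nut0: Steel hex nut lying flat on the bench, 26 mm across flats, 30 mm across corners (corners along its x), 13 mm high, 30 g; a pair of flats faces its +y and -y. Origin: centre of its underside, z up. It may go into either well; seated, it stands 5 mm above the plate's top face.
- nut1: A second, equal hex nut; the same axes and origin.
- padlock: Brass padlock 61x40x17 mm lying on the bench, a bystander. Origin: centre of its underside.
- screw_tin: Open tin, 70 mm wide and 70 mm high, standing on the bench, a bystander. Origin: centre of its underside.
- pencil: Flat carpenter's pencil 9x165x8 mm lying on the bench, its length along y, a bystander. Origin: centre of its underside.

How it is judged:
By the outcome, as a careful person would: the job done as asked, in the order asked, and still so for the second after the job is handed in, while the arm keeps its last pose, push and grip.
It also fails if it takes over 54 s, if anything falls off the work surface, if the arm or the gripper's body presses on something with over 40 N, if the wrist force passes 120 N, or if a joint passes its speed limit or range.

## Working session

There is one attempt and no reset: what is moved stays moved. The work goes in short steps, Python scripts to look and compute and a tool call to move; the robot and the scene stay as the last step left them, time stands still between calls to the robot, and variables do not carry over. Pictures are saved under pics/ and viewed, on a budget of 10 in all, crops included, one or two more only if the job needs it, and the job is handed in when it is done.

Besides the shell and the picture viewer there is one more tool, called after ">>>" as name(argument=value, ...), one argument or row to a line, values as JSON. step_arm: Moves the arm, as the interface text tells. Its arguments: {"type":"object","properties":{"series":{"type":"array"},"newtons":{"type":"number"}},"required":["series"]}

```bash
ls; mkdir -p pics
python3 - <<'E'
from plant import robot, imaging
import cv2,numpy as np
s=robot.state();print({k:np.round(v,3).tolist() for k,v in s.items()})
for n in("scene","top"):
    p,d=imaging.snapshot(n);cv2.imwrite(f"pics/{n}0.png",p[:,:,::-1]);np.save(f"pics/{n}0.npy",d)
    c=imaging.camera_info(n);print(n,c)
E
```

```text
pics
{'time': 0.0, 'joint_pos': [1.09, 0.537, -0.004, 1.539, 0.003, 1.067, -0.071], 'dq': [-0.0, -0.001, -0.001, 0.001, -0.0, 0.001, 0.001], 'tau': [-0.0, -58.34, 1.048, -25.91, 0.012, 0.009, -0.0], 'position': [261.656, -594.308, 230.385], 'orientation': [0.592, 0.387, 0.593, -0.386], 'force': [-0.035, -0.847, 0.46], 'moment': [0.066, 0.009, -0.021], 'opening': 85.643}
scene {'camera_matrix': array([[447.73500399,   0.        , 316.1725395 ],
       [  0.        , 447.73500399, 240.24168454],
       [  0.        ,   0.        ,   1.        ]]), 'origin': array([ 65.86020314, 519.56568942, 863.78501896]), 'attitude': array([ 0.11795489, -0.30477289,  0.88358638, -0.33537327])}
top {'camera_matrix': array([[589.72130855,   0.        , 314.62776916],
       [  0.        , 589.72130855, 240.06811906],
       [  0.        ,   0.        ,   1.        ]]), 'origin': array([ 332.87159492,  -30.12896083, 1198.53022988]), 'attitude': array([-0.06476414,  0.71296856, -0.69624631,  0.05217777])}
```

View pics/scene0.png

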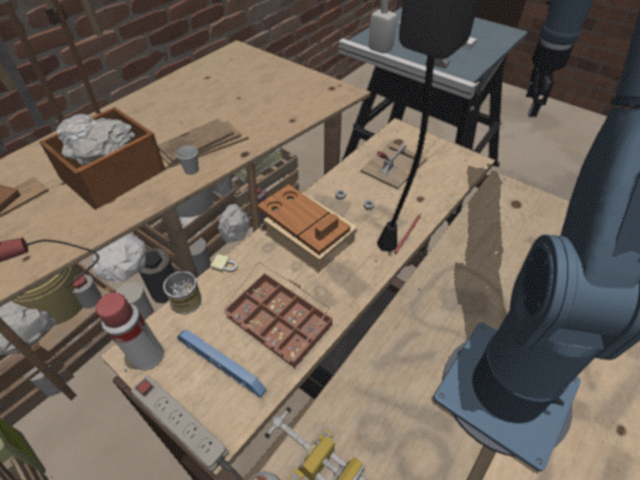

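View pics/top0.png

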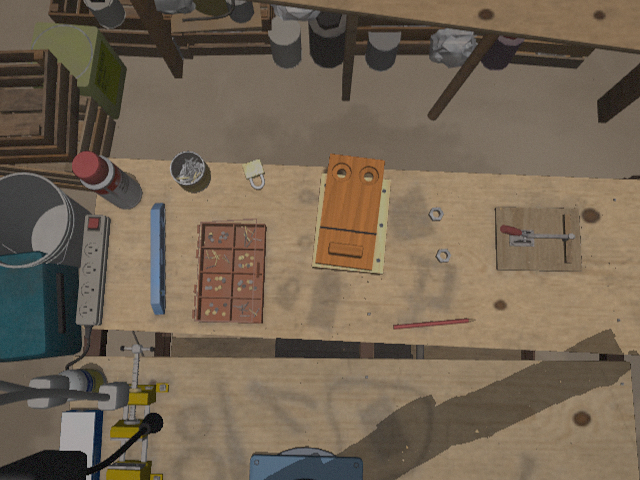

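The scene view shows the plate with its batten and the nuts at (340,194) and (369,205). In the top view the nuts are at (435,214) and (443,256), the wells at (341,171) and (369,174), and the batten at (346,249). A black pendant hangs in view, so I'll locate it too.

```bash
cat > h.py <<'E'
import cv2,numpy as np
from scipy.spatial.transform import Rotation as R
from plant import robot, imaging
def cam(n):
    c=imaging.camera_info(n);q=c["attitude"]
    return c["camera_matrix"],np.array(c["origin"]),R.from_quat([q[1],q[2],q[3],q[0]]).as_matrix()
def ray(n,uv):
    K,o,A=cam(n);return o,A@np.linalg.inv(K)@np.array([uv[0],uv[1],1.])
def onz(n,uv,z):
    o,d=ray(n,uv);return o+d*(z-o[2])/d[2]
def tri(a,b):
    o1,d1=ray("scene",a);o2,d2=ray("top",b)
    t=np.linalg.lstsq(np.c_[d1,-d2],o2-o1,rcond=None)[0]
    p,q=o1+t[0]*d1,o2+t[1]*d2;return (p+q)/2,np.linalg.norm(p-q)
def px(n,P):
    K,o,A=cam(n);v=K@A.T@(np.asarray(P,float)-o);return v[:2]/v[2]
def dep(n,D,uv):
    o,d=ray(n,uv);return o+d*D[int(round(uv[1])),int(round(uv[0]))]
def tool():
    s=robot.state();q=s["orientation"];M=R.from_quat([q[1],q[2],q[3],q[0]]).as_matrix()
    return s,M
E
python3 - <<'E'
from h import *
np.set_printoptions(precision=1,suppress=True)
D={n:np.load(f"pics/{n}0.npy") for n in("scene","top")}
print("tool R",tool()[1])
print("pend",tri((388,240),(152,422)),dep("scene",D["scene"],(388,240)),dep("top",D["top"],(152,422)))
for nm,uv in dict(n0=(435,214),n1=(443,256),w0=(341,171),w1=(369,174),bat=(346,249),plate=(350,215),riser=(316,250),bench=(410,260),pad=(253,170),tin=(188,170),pencil=(430,323),tray=(232,270),toolboard=(540,230)).items(): print(nm,dep("top",D["top"],uv))
im=cv2.imread("pics/top0.png");h=cv2.cvtColor(im,cv2.COLOR_BGR2HSV)
# plate mask: saturated orange
m=cv2.inRange(h,(5,150,60),(18,255,255));m[:, :290]=0;m[:,400:]=0;m[:140]=0;m[290:]=0
cs,_=cv2.findContours(cv2.morphologyEx(m,cv2.MORPH_CLOSE,np.ones((9,9))),0,1);c=max(cs,key=cv2.contourArea)
r=cv2.minAreaRect(c);b=cv2.boxPoints(r);print(r)
for p in b: print(p,onz("top",p,73))
# nuts: low sat
crop=h[195:280,420:460]
m=((crop[...,1]<60)).astype(np.uint8)*255
cs,_=cv2.findContours(m,0,1)
for c in cs:
    if cv2.contourArea(c)>40:
        (u,v),rad=cv2.minEnclosingCircle(c);print("nut",u+420,v+195,rad,cv2.contourArea(c),onz("top",(u+420,v+195),10))
big=np.hstack([cv2.resize(im[140:290,300:400],(400,600),interpolation=cv2.INTER_CUBIC),cv2.resize(im[195:280,415:465],(353,600),interpolation=cv2.INTER_CUBIC)])
cv2.imwrite("pics/big0.png",big)
E
```

```text
tool R [[-0.   0.9  0.4]
 [ 0.   0.4 -0.9]
 [-1.  -0.  -0. ]]
pend (array([225.5, 178. , 451.3]), np.float64(2.9454632821209765)) [219.3 188.  464.1] [229.2 174.  467.8]
n0 [ 593.5 -254.2   -1.6]
n1 [ 505.9 -269.6   -0.9]
w0 [682.1 -58.   -3.2]
w1 [ 676.1 -116.8   -0.9]
bat [499.4 -67.4 107.2]
plate [572.2 -75.4  70.7]
riser [504.3 -10.4  53.2]
bench [ 497.3 -203.6  -10. ]
pad [675.4 125.5  14.3]
tin [676.5 264.5   1. ]
pencil [ 369.1 -240.5    8.6]
tray [464.9 158.5  18.7]
toolboard [ 562.6 -465.5    8.4]
((350.0076904296875, 211.4384765625), (56.43579864501953, 110.01880645751953), 7.125016689300537)
[315.2 262.5] [477.   -9.8  73. ]
[328.8 153.4] [695.7 -31.5  73. ]
[384.8 160.4] [ 683.5 -142.4   73. ]
[371.2 269.5] [ 465.9 -117.5   73. ]
nut 443.2142848968506 255.21428680419922 7.508598327636719 138.5 [ 505.9 -267.9   10. ]
nut 435.63829803466797 213.5744686126709 7.384182929992676 140.5 [ 591.9 -253.3   10. ]
```

View pics/big0.png

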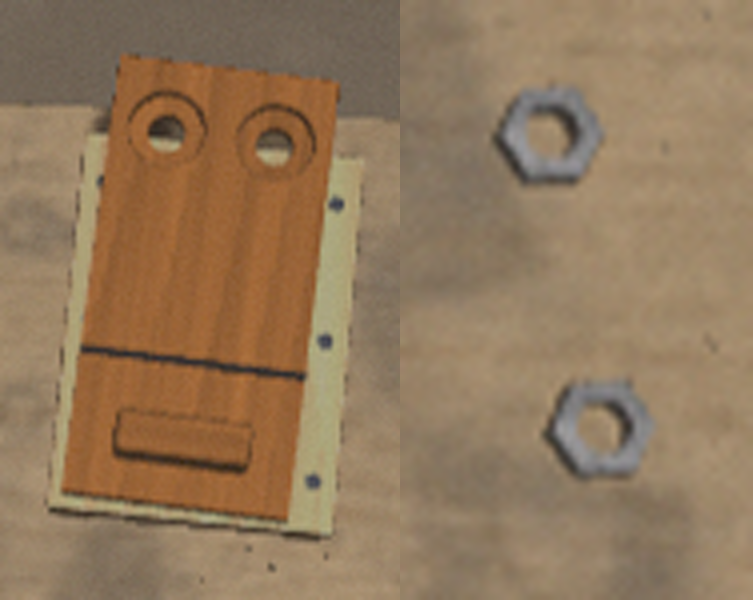

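The crop shows the plate with its wells at about px (341.7,172.7) and (369,175.5). The dark line is at about crop y 360, and the riser is pale and roughly parallel to the plate. Each nut has a flat pair facing about world ±x.

```bash
cat > meas.py <<'E'
from h import *
np.set_printoptions(precision=1,suppress=True)
def edge_pts(n,g,P0,P1,half,z,N=40,sign=0):
    """sub-pixel strongest gradient across world segment P0-P1 at height z; returns world points"""
    P0,P1=np.array(P0,float),np.array(P1,float);t=(P1-P0)/np.linalg.norm(P1-P0);nn=np.array([-t[1],t[0]])
    s=np.arange(-half,half+.01,.5);out=[]
    for a in np.linspace(0,1,N):
        c=P0+a*(P1-P0);uv=np.array([px(n,[*(c+nn*k),z]) for k in s],np.float32)
        v=cv2.remap(g,uv[:,:1],uv[:,1:],cv2.INTER_LINEAR)[:,0].astype(float)
        v=cv2.GaussianBlur(v[:,None],(1,5),1.5)[:,0];d=np.gradient(v)
        i=np.argmax(np.abs(d) if sign==0 else sign*d);out.append(c+nn*s[i])
    return np.array(out,np.float32)
def fit(pts):
    l=cv2.fitLine(pts.reshape(-1,1,2),cv2.DIST_HUBER,0,.01,.01).ravel();r=(pts-l[2:])@np.array([-l[1],l[0]])
    k=np.abs(r)<3;l=cv2.fitLine(pts[k].reshape(-1,1,2),cv2.DIST_HUBER,0,.01,.01).ravel()
    if abs(l[0])>abs(l[1]): l[:2]*=np.sign(l[0])
    else: l[:2]*=np.sign(l[1])
    return l,k.sum()
E
python3 - <<'E'
from meas import *
im=cv2.imread("pics/top0.png");h=cv2.cvtColor(im,cv2.COLOR_BGR2HSV)
# channel separating plate from riser: saturation ; riser from bench: brightness (blue/green)
sat=h[...,1];g=im[...,1]
C=np.array([580.5,-75.3]);a=np.deg2rad(-6.1);u=np.array([np.cos(a),np.sin(a)]);n=np.array([-u[1],u[0]])
W=lambda x,y:C+x*u+y*n
def rep(nm,l,k): print(nm,"pt",l[2:],"dir deg %.2f"%np.rad2deg(np.arctan2(l[1],l[0])),k)
for nm,p,q,z,ch in [("left",(-100,55),(60,55),73,sat),("right",(-100,-55),(60,-55),73,sat),("far",(110,-45),(110,45),73,sat),("near",(-110,-45),(-110,45),73,sat),
   ("riserL",(-100,75),(50,75),55,g),("riserR",(-100,-65),(50,-65),55,g)]:
    rep(nm,*fit(edge_pts("top",ch,W(*p),W(*q),8,z)))
for nm,uv in [("rFL",(322.5,173.75)),("rFR",(390.5,179.5)),("rNL",(312.5,267)),("rNR",(382.5,273.75))]: print(nm,onz("top",uv,55))
for uv in [(341.75,172.75),(369,175.5)]: print("well",onz("top",uv,73))
for uv in [(320.5,227.5),(376,234.2)]: print("line",onz("top",uv,73))
for uv in [(328.8,241.8),(362.5,247.3)]: print("batten top far",onz("top",uv,109))
# nuts : orientation by hex contour at 8x
for (cu,cv_) in [(435.6,213.6),(443.2,255.2)]:
    s=cv2.getRectSubPix(im,(24,24),(cu,cv_));s=cv2.resize(s,None,fx=8,fy=8,interpolation=cv2.INTER_CUBIC)
    m=(cv2.cvtColor(s,cv2.COLOR_BGR2HSV)[...,1]<75).astype(np.uint8)*255
    c=max(cv2.findContours(m,0,1)[0],key=cv2.contourArea);hull=cv2.convexHull(c)[:,0].astype(float)
    P=np.array([onz("top",((x-95.5)/8+cu,(y-95.5)/8+cv_),10)[:2] for x,y in hull])
    cen=cv2.minEnclosingCircle(P.astype(np.float32));M=cv2.moments(P.astype(np.float32).reshape(-1,1,2))
    th=np.deg2rad(np.arange(0,180));wd=np.array([np.ptp(P@[np.cos(t),np.sin(t)]) for t in th])
    w3=(wd[:60]+wd[60:120]+wd[120:])/3
    print("nut",cen,M["m10"]/M["m00"],M["m01"]/M["m00"],"flat dir",np.argmin(w3),"+60k",w3.min(),w3.max(), wd.min(),wd.argmin())
E
```

```text
left pt [566.9 -18.5] dir deg -6.22 39
right pt [ 565.8 -129. ] dir deg -6.09 39Traceback (most recent call last):
  File "<stdin>", line 10, in <module>
  File "meas.py", line 8, in edge_pts
    c=P0+a*(P1-P0);uv=np.array([px(n,[*(c+nn*k),z]) for k in s],np.float32)
                                ~~^^^^^^^^^^^^^^^^^
  File "h.py", line 16, in px
    K,o,A=cam(n);v=K@A.T@(np.asarray(P,float)-o);return v[:2]/v[2]
          ~~~^^^
  File "h.py", line 5, in cam
    c=imaging.camera_info(n);q=c["attitude"]
ValueError: time passes only in moves, steps and waits
```

```bash
sed -i 's/^def cam/import functools\n@functools.cache\ndef cam/' h.py
cat > m0.py <<'E'
from meas import *
im=cv2.imread("pics/top0.png");h=cv2.cvtColor(im,cv2.COLOR_BGR2HSV)
sat=h[...,1];g=im[...,1]
C=np.array([580.5,-75.3]);a=np.deg2rad(-6.1);u=np.array([np.cos(a),np.sin(a)]);n=np.array([-u[1],u[0]])
W=lambda x,y:C+x*u+y*n
def rep(nm,l,k): print(nm,"pt",l[2:],"dir deg %.2f"%np.rad2deg(np.arctan2(l[1],l[0])),k)
for nm,p,q,z,ch in [("left",(-100,55),(60,55),73,sat),("right",(-100,-55),(60,-55),73,sat),("far",(110,-45),(110,45),73,sat),("near",(-110,-45),(-110,45),73,sat),
   ("riserL",(-100,75),(50,75),55,g),("riserR",(-100,-65),(50,-65),55,g)]:
    rep(nm,*fit(edge_pts("top",ch,W(*p),W(*q),8,z)))
for nm,uv in [("rFL",(322.5,173.75)),("rFR",(390.5,179.5)),("rNL",(312.5,267)),("rNR",(382.5,273.75))]: print(nm,onz("top",uv,55))
for uv in [(341.75,172.75),(369,175.5)]: print("well",onz("top",uv,73))
for uv in [(320.5,227.5),(376,234.2)]: print("line",onz("top",uv,73))
for uv in [(328.8,241.8),(362.5,247.3)]: print("batten top far",onz("top",uv,109))
for (cu,cv_) in [(435.6,213.6),(443.2,255.2)]:
    s=cv2.getRectSubPix(im,(24,24),(cu,cv_));s=cv2.resize(s,None,fx=8,fy=8,interpolation=cv2.INTER_CUBIC)
    m=(cv2.cvtColor(s,cv2.COLOR_BGR2HSV)[...,1]<75).astype(np.uint8)*255
    c=max(cv2.findContours(m,0,1)[0],key=cv2.contourArea);hull=cv2.convexHull(c)[:,0].astype(float)
    P=np.array([onz("top",((x-95.5)/8+cu,(y-95.5)/8+cv_),10)[:2] for x,y in hull])
    M=cv2.moments(P.astype(np.float32).reshape(-1,1,2))
    th=np.deg2rad(np.arange(0,180));wd=np.array([np.ptp(P@[np.cos(t),np.sin(t)]) for t in th])
    w3=(wd[:60]+wd[60:120]+wd[120:])/3
    print("nut",M["m10"]/M["m00"],M["m01"]/M["m00"],"flat dir",np.argmin(w3),"+60k",w3.min(),w3.max())
E
python3 m0.py
```

```text
left pt [566.9 -18.5] dir deg -6.22 39
right pt [ 565.8 -129. ] dir deg -6.09 39
far pt [689.4 -95.8] dir deg 83.94 40
near pt [470.9 -65. ] dir deg 83.79 40
riserL pt [569.3  -2.9] dir deg -8.73 21
riserR pt [ 561.7 -131.6] dir deg -6.10 29
rFL [658.8 -19.7  55. ]
rFR [ 649.7 -155.7   55. ]
rNL [470.4  -4.5  55. ]
rNR [ 460.3 -140.9   55. ]
well [656.4 -57.8  73. ]
well [ 651.9 -111.4   73. ]
line [545.7 -18.4  73. ]
line [ 534.9 -126.1   73. ]
batten top far [512. -35. 109.]
batten top far [503.  -98.1 109. ]
nut 588.29911880323 -246.91436154094842 flat dir 4 +60k 43.27391843990031 44.42796530912525
nut 500.6303276014441 -263.52292395614603 flat dir 1 +60k 40.44393681463695 42.41190104179707
```

```bash
cat > m1.py <<'E'
from meas import *
import sys
im=cv2.imread("pics/top0.png");h=cv2.cvtColor(im,cv2.COLOR_BGR2HSV)
sat=cv2.GaussianBlur(h[...,1],(3,3),0)
FL,FR,NL,NR=map(np.array,[(658.8,-19.7),(649.7,-155.7),(470.4,-4.5),(460.3,-140.9)])
def rep(nm,l,k): print(nm,"pt",l[2:],"dir deg %.2f"%np.rad2deg(np.arctan2(l[1],l[0])),k)
ip=lambda a,b,s,t:(a+(b-a)*s,a+(b-a)*t)
for ch,cn in((sat,"sat"),(im[...,0],"B")):
  for nm,p,q in [("L",*ip(NL,FL,.08,.9)),("R",*ip(NR,FR,.08,.9)),("near",*ip(NR,NL,.1,.9)),("far0",*ip(FL,FR,.02,.09)),("far1",*ip(FL,FR,.87,.98))]:
    l,k=fit(edge_pts("top",ch,p,q,5,55));rep(cn+nm,l,k)
for (cu,cv_) in [(435.6,213.6),(443.2,255.2)]:
    s=cv2.getRectSubPix(im,(24,24),(cu,cv_));s=cv2.resize(s,None,fx=8,fy=8,interpolation=cv2.INTER_CUBIC)
    S=cv2.cvtColor(s,cv2.COLOR_BGR2HSV)[...,1]
    t,m=cv2.threshold(S,0,255,cv2.THRESH_BINARY_INV|cv2.THRESH_OTSU)
    c=max(cv2.findContours(m,0,1)[0],key=cv2.contourArea);hull=cv2.convexHull(c)[:,0].astype(float)
    P=np.array([onz("top",((x-95.5)/8+cu,(y-95.5)/8+cv_),11)[:2] for x,y in hull])
    M=cv2.moments(P.astype(np.float32).reshape(-1,1,2))
    th=np.deg2rad(np.arange(0,180));wd=np.array([np.ptp(P@[np.cos(t),np.sin(t)]) for t in th])
    w3=(wd[:60]+wd[60:120]+wd[120:])/3
    print("nut",t,M["m10"]/M["m00"],M["m01"]/M["m00"],"flat dir",np.argmin(w3),"+60k",w3.min(),w3.max())
E
python3 m1.py
python3 - <<'E'
from h import *
im=cv2.imread("pics/scene0.png");S=cv2.cvtColor(im,cv2.COLOR_BGR2HSV)[...,1]
for nut in [(591,-253),(505,-268)]:
    u,v=px("scene",[*nut,7]);u0,v0=int(u)-12,int(v)-12
    m=(S[v0:v0+25,u0:u0+25]<60).astype(np.uint8)*255
    c=max(cv2.findContours(m,0,1)[0],key=cv2.contourArea);x,y,w,hh=cv2.boundingRect(c)
    p=(x+w/2-.5+u0,y+hh/2-.5+v0);print(u,v,p,w,hh,onz("scene",p,7))
E
```

```text
satL pt [560.4 -15.6] dir deg -4.87 39
satR pt [ 553.1 -147.8] dir deg -5.06 33
satnear pt [467.  -73.5] dir deg 90.37 33
satfar0 pt [657. -26.] dir deg 90.84 31
satfar1 pt [ 649.7 -146.4] dir deg 62.52 35
BL pt [565.  -12.8] dir deg -1.68 34
BR pt [ 549.2 -147.4] dir deg -4.63 40
Bnear pt [467. -68.] dir deg 85.49 38
Bfar0 pt [660.  -27.1] dir deg 72.31 40
Bfar1 pt [ 650.3 -146.3] dir deg 78.87 38
nut 45.0 591.6752731217367 -253.60296635617473 flat dir 3 +60k 27.760591841224578 30.460554076966122
nut 47.0 505.7632511730165 -267.5730137987552 flat dir 6 +60k 27.62559041223277 30.164124125049597
340.2391466828075 195.03484415405475 (337.0, 198.0) 19 19 [ 590.95830104 -237.59193153    7.        ]
368.7338201162673 205.16943905759354 (367.5, 208.0) 16 19 [ 501.46753095 -256.63954795    7.        ]
```

>>> step_arm(
  series=[
    [100, [0.9, 0.9, -0.2], 1],
    [100, [1.8, 1.8, -0.5], 2],
    [100, [2.7, 2.8, -0.8], 3],
    [100, [3.6, 3.7, -1], 4],
    [100, [4.5, 4.6, -1.3], 5],
    [100, [5.4, 5.5, -1.5], 6],
    [100, [6.3, 6.4, -1.8], 7],
    [100, [7, 7.2, -2], 8],
  ],
  newtons=30,
)

```text
time: 0.77
position: [473.8, -376.0, 170.4]
orientation: [0.699, 0.11, 0.699, -0.109]
force: [-0.5, 0.5, -0.1]
opening: 51.8
```

>>> step_arm(
  series=[
    [100, [0.9, 0.9, -0.5], 1],
    [100, [1.8, 1.8, -1], 2],
    [100, [2.6, 2.7, -1.5], 3],
    [100, [3.4, 3.5, -2.2], 3.7],
    [100, [3.99, 4.18, -2.8], 3.7],
    [100, [3.99, 4.18, -3.7], 3.7],
    [100, [3.99, 4.18, -3.7], 3.7],
    [100, [3.99, 4.18, -3.7], 3.7],
  ],
)

```text
time: 1.43
position: [590.0, -253.3, 58.7]
orientation: [0.705, -0.024, 0.708, 0.025]
force: [-0.9, -0.7, -0.4]
opening: 52.2
```

Run:
```python
from h import *
s,M=tool();print(s["position"],np.rad2deg(np.arctan2(M[1,2],M[0,2])),M[2],s["joint_pos"])
for n in("scene","top"):
    p,d=imaging.snapshot(n);cv2.imwrite(f"pics/{n}1.png",p[:,:,::-1])
a=cv2.imread("pics/scene1.png")[120:270,260:460];b=cv2.imread("pics/top1.png")[150:300,370:520]
cv2.imwrite("pics/c1.png",np.hstack([cv2.resize(a,(450,338)),cv2.resize(b,(338,338))]))
```

```text
[ 590.0127184  -253.26931963   58.71589385] 3.9810190134788184 [-0.99999172  0.00107799 -0.00392331] [ 0.54707914  0.76008502 -0.3084132   1.64381208  0.29993357  0.78875337
  0.17418073]
```

View pics/c1.png

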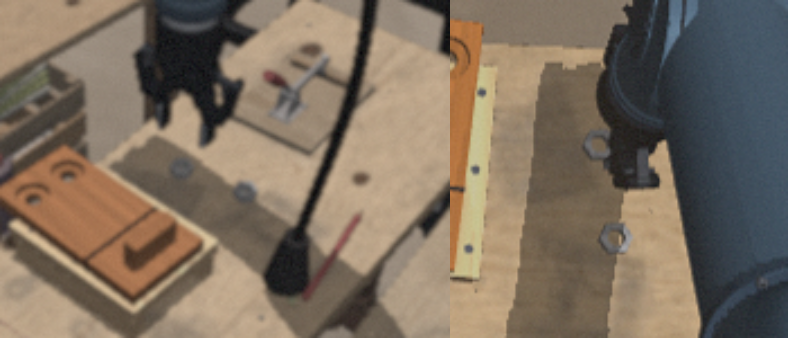

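The view shows both fingertips above nut A, with their midpoint at about scene px (343,176). I'll check that against the projection of the TCP.

Run:
```python
from h import *
a=tool()[0]["position"]
for dx in(-26,0,26): print(px("scene",a+[dx,dx*.07,8]),px("top",a+[dx,dx*.07,8]))
```

```text
[349.56237321 181.08103036] [443.25675162 220.47549169]
[341.33864638 177.54802958] [442.17672005 207.40205406]
[333.24643892 174.07153093] [441.1047507  194.42620694]
```

>>> step_arm(
  series=[
    [100, [0.05, 0, -0.7], 0],
    [100, [0.05, 0, -1.4], 0],
    [100, [0.05, 0, -1.83], 0],
    [100, [0.05, 0, -1.83], 0],
    [200, [0.05, 0, -1.83], 0],
    [200, [0.05, 0, -1.83], 0],
    [200, [0.05, 0, -1.83], 0],
    [200, [0.05, 0, -1.83], 0],
  ],
)

```text
time: 2.2
position: [594.2, -254.2, 7.1]
orientation: [0.707, -0.025, 0.706, 0.024]
force: [-0.9, 0.1, 6.0]
opening: 25.1
```

>>> step_arm(
  series=[
    [200, [0.05, 0, 0.5], 0],
    [200, [0.05, 0, 1.5], 0],
    [200, [0.05, 0, 2.8], 0],
    [200, [0.05, 0, 4.1], 0],
    [200, [0.05, 0, 4.1], 0],
    [200, [0.05, 0, 4.1], 0],
    [200, [0.05, 0, 4.1], 0],
    [200, [0.05, 0, 4.1], 0],
  ],
)

```text
time: 2.87
position: [593.6, -253.2, 127.1]
orientation: [0.706, -0.024, 0.707, 0.025]
force: [0.2, 0.1, -1.3]
opening: 25.4
```

Run:
```python
from h import *
s,M=tool();print(s["position"],s["force"],np.rad2deg(np.arctan2(M[1,2],M[0,2])),M[:,0])
p,d=imaging.snapshot("scene");cv2.imwrite("pics/scene2.png",p[:,:,::-1])
u,v=map(int,px("scene",s["position"]));print(u,v)
a=p[v-40:v+50,u-60:u+60,::-1];cv2.imwrite("pics/c2.png",cv2.resize(a,None,fx=6,fy=6,interpolation=cv2.INTER_CUBIC))
```

```text
[ 593.5764528  -253.16890446  127.11390662] [ 0.19716884  0.14821302 -1.30408517] 3.970368858657801 [-2.29684828e-03  7.27663136e-04 -9.99997097e-01]
341 160
```

View pics/c2.png

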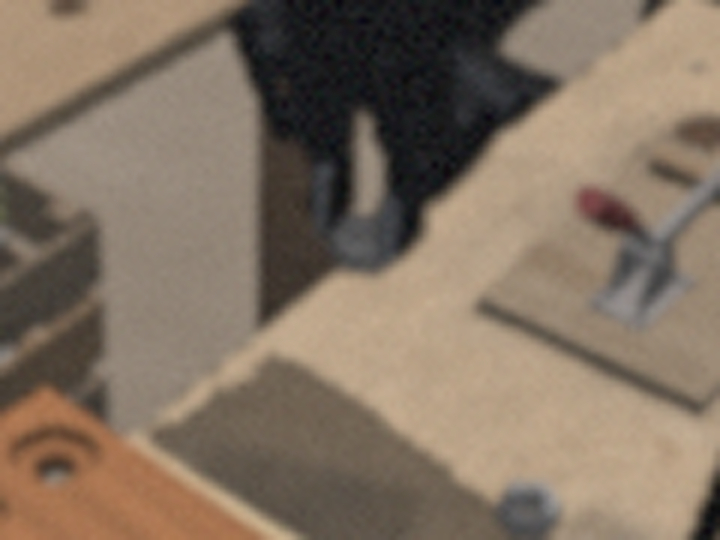

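Nut A hangs flat at the fingertips. I'll move it over well 0.

>>> step_arm(
  series=[
    [200, [0.3, 1, 0], 0],
    [200, [0.7, 2.2, 0], 0],
    [200, [1.1, 3.4, 0], 0],
    [200, [1.5, 4.6, 0], 0],
    [200, [1.9, 5.8, 0], 0],
    [200, [2.12, 6.54, 0], 0],
    [200, [2.12, 6.54, 0], 0],
    [200, [2.12, 6.54, 0], 0],
  ],
)

```text
time: 3.58
position: [657.7, -54.8, 127.0]
orientation: [0.706, -0.025, 0.707, 0.026]
force: [-0.2, -0.9, -0.5]
opening: 24.9
```

>>> step_arm(
  series=[
    [200, [0, 0, -0.5], 0],
    [200, [0, 0, -1], 0],
    [200, [0, 0, -1.3], 0],
    [200, [0, 0, -1.5], 0],
    [200, [0, 0, -1.5], 0],
    [200, [0, 0, -1.5], 0],
    [200, [0, 0, -1.5], 0],
    [200, [0, 0, -1.5], 0],
  ],
)

```text
time: 4.25
position: [658.8, -57.3, 84.2]
orientation: [0.707, -0.024, 0.706, 0.024]
force: [0.6, 0.1, -0.1]
opening: 25.2
```

Run:
```python
from h import *
s,M=tool();print(s["position"],s["force"])
o=[]
for n in("scene","top"):
    p,d=imaging.snapshot(n);cv2.imwrite(f"pics/{n}3.png",p[:,:,::-1])
    u,v=map(int,px(n,s["position"]));print(n,u,v,px(n,[657.3,-57.1,73]),px(n,s["position"]-[0,0,7]))
    o.append(cv2.resize(p[v-30:v+30,u-33:u+33,::-1],(396,360),interpolation=cv2.INTER_CUBIC))
cv2.imwrite("pics/c3.png",np.hstack(o))
```

```text
[658.84151089 -57.3313555   84.16594282] [ 0.57260404  0.07575446 -0.13579922]
scene 273 202 [274.4825086  206.31287992] [273.96663658 204.81454553]
top 341 169 [341.42755369 172.32109081] [341.62064788 170.9749015 ]
```

View pics/c3.png

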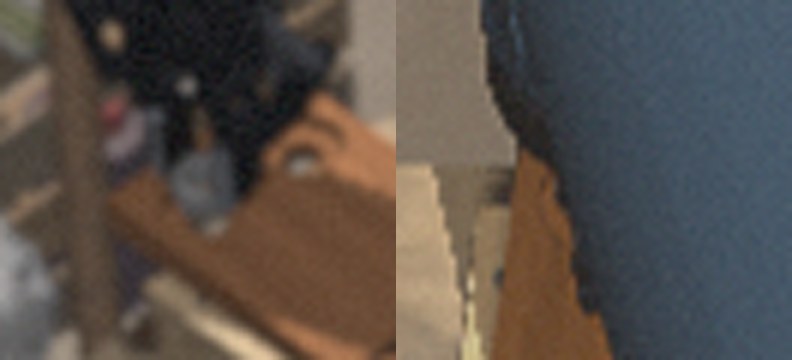

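The nut sits directly above the well rim, at crop (205,190) against a predicted well centre at (207,206).

>>> step_arm(
  series=[
    [200, [-0.02, 0, -0.1], 0],
    [200, [-0.02, 0, -0.2], 0],
    [200, [-0.02, 0, -0.27], 0],
    [200, [-0.02, 0, -0.27], 0],
    [200, [-0.02, 0, -0.27], 0],
    [200, [-0.02, 0, -0.27], 0],
    [200, [-0.02, 0, -0.27], 0],
    [200, [-0.02, 0, -0.27], 0],
  ],
)

```text
time: 5.02
position: [657.7, -57.3, 75.4]
orientation: [0.707, -0.024, 0.707, 0.024]
force: [-0.3, 0.0, -0.6]
opening: 25.2
```

>>> step_arm(
  series=[
    [200, [0, 0, -0.06], 0],
    [200, [0, 0, -0.06], 0],
    [200, [0, 0, -0.06], 0],
    [140, [0, 0, -0.06], 0],
    [140, [0, 0, -0.06], 0],
    [140, [0, 0, -0.06], 0],
    [140, [0, 0, 0.5], 0],
    [140, [0, 0, 1.2], 0],
  ],
)

```text
time: 5.68
position: [656.0, -57.3, 109.9]
orientation: [0.705, -0.024, 0.708, 0.025]
force: [0.1, 0.5, 1.0]
opening: 38.4
```

>>> step_arm(
  series=[
    [140, [-0.2, -0.8, 0.5], 0],
    [140, [-0.9, -2, 0.5], 0],
    [120, [-1.7, -3, 0.5], 0],
    [100, [-2.6, -4, 0.5], 0],
    [100, [-3.5, -5, 0.2], 0],
    [100, [-4.3, -6.1, -0.5], 0],
    [100, [-5.02, -7.02, -1.2], 0],
    [100, [-5.02, -7.02, -1.5], 0],
  ],
)

```text
time: 6.35
position: [500.0, -275.5, 64.1]
orientation: [0.704, -0.022, 0.709, 0.02]
force: [-0.9, -0.6, -0.0]
opening: 52.2
```

Run:
```python
from h import *
s,M=tool();print(s["position"],s["force"])
o=[]
for n,c in(("scene",px("scene",[657,-57,73])),("top",px("top",[657,-57,73]))):
    p,d=imaging.snapshot(n);cv2.imwrite(f"pics/{n}4.png",p[:,:,::-1])
    u,v=map(int,c);o.append(cv2.resize(p[v-30:v+30,u-33:u+33,::-1],(396,360),interpolation=cv2.INTER_CUBIC))
cv2.imwrite("pics/c4.png",np.hstack(o))
```

```text
[ 500.02897251 -275.50914363   64.12489604] [-0.85809816 -0.5848394  -0.04042903]
```

View pics/c4.png

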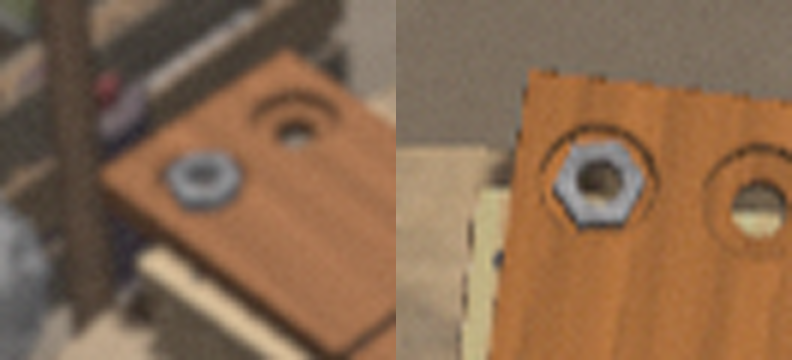

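Nut A sits flat in well 0, at crop (600,182) in the top view. Next is nut B.

>>> step_arm(
  series=[
    [100, [0, 0, 0], 0],
    [100, [0, 0, -0.4], 0],
    [100, [0, 0, -1.2], 0],
    [100, [0, 0, -2.0], 0],
    [100, [0, 0, -2.0], 0],
    [200, [0, 0, -2.0], 0],
    [200, [0, 0, -2.0], 0],
    [200, [0, 0, -2.0], 0],
  ],
)

```text
time: 7.12
position: [508.6, -267.8, 7.8]
orientation: [0.708, -0.025, 0.706, 0.024]
force: [-0.3, 0.2, -0.3]
opening: 25.4
```

>>> step_arm(
  series=[
    [200, [0, 0, 0], 0],
    [200, [0, 0, 0], 0],
    [200, [0, 0, 1], 0],
    [200, [0, 0, 2.1], 0],
    [200, [0, 0, 3.2], 0],
    [200, [0, 0, 4.1], 0],
    [200, [0, 0, 4.1], 0],
    [200, [0, 0, 4.1], 0],
  ],
)

```text
time: 7.78
position: [508.2, -268.7, 131.4]
orientation: [0.708, -0.025, 0.705, 0.024]
force: [-0.3, 0.6, 0.3]
opening: 24.8
```

>>> step_arm(
  series=[
    [200, [0.7, 0.8, 0], 0],
    [200, [1.6, 1.8, 0], 0],
    [200, [2.5, 2.8, 0], 0],
    [200, [3.4, 3.8, 0], 0],
    [200, [4.3, 4.7, 0], 0],
    [200, [4.85, 5.23, 0], 0],
    [200, [4.85, 5.23, 0], 0],
    [200, [4.85, 5.23, 0], 0],
  ],
)

```text
time: 8.45
position: [652.3, -109.0, 127.7]
orientation: [0.706, -0.025, 0.707, 0.026]
force: [-0.2, -0.8, 0.4]
opening: 25.2
```

>>> step_arm(
  series=[
    [200, [0, 0, -0.5], 0],
    [200, [0, 0, -1], 0],
    [200, [0, 0, -1.4], 0],
    [200, [0, 0, -1.5], 0],
    [200, [0, 0, -1.5], 0],
    [200, [0, 0, -1.5], 0],
    [200, [0, 0, -1.5], 0],
    [200, [0, 0, -1.5], 0],
  ],
)

```text
time: 9.12
position: [653.1, -111.1, 85.1]
orientation: [0.707, -0.025, 0.706, 0.024]
force: [1.2, 0.4, -0.4]
opening: 25.3
```

cmd z is 84.3, so I'll lower by 10.5 mm.

>>> step_arm(
  series=[
    [200, [0, 0.01, -0.1], 0],
    [200, [0, 0.01, -0.2], 0],
    [200, [0, 0.01, -0.3], 0],
    [200, [0, 0.01, -0.35], 0],
    [200, [0, 0.01, -0.35], 0],
    [200, [0, 0.01, -0.35], 0],
    [200, [0, 0.01, -0.35], 0],
    [200, [0, 0.01, -0.35], 0],
  ],
)

```text
time: 9.78
position: [652.6, -110.7, 73.8]
orientation: [0.707, -0.024, 0.707, 0.024]
force: [-0.5, -0.6, 0.1]
opening: 25.2
```

>>> step_arm(
  series=[
    [140, [0, 0, 0], 0],
    [140, [0, 0, 0], 0],
    [140, [0, 0, 0], 0],
    [140, [0, 0, 0.6], 0],
    [120, [0, 0, 1.6], 0],
    [100, [-0.5, 0.2, 2.5], -0.5],
    [100, [-1.4, 0.5, 2.7], -1],
    [100, [-2.4, 0.8, 2.7], -1.68],
  ],
)

```text
time: 10.45
position: [582.5, -86.5, 157.6]
orientation: [0.708, 0.039, 0.704, -0.039]
force: [0.2, 0.2, -0.2]
opening: 51.6
```

Run:
```python
from h import *
s,M=tool();print(s["position"],s["force"])
o=[]
for n in("scene","top"):
    c=px(n,[652,-84,73])
    p,d=imaging.snapshot(n);cv2.imwrite(f"pics/{n}5.png",p[:,:,::-1])
    u,v=map(int,c);o.append(cv2.resize(p[v-30:v+30,u-33:u+33,::-1],(396,360),interpolation=cv2.INTER_CUBIC))
cv2.imwrite("pics/c5.png",np.hstack(o))
```

```text
[582.53162049 -86.45567717 157.55842116] [ 0.23534391  0.22177237 -0.23812046]
```

View pics/c5.png

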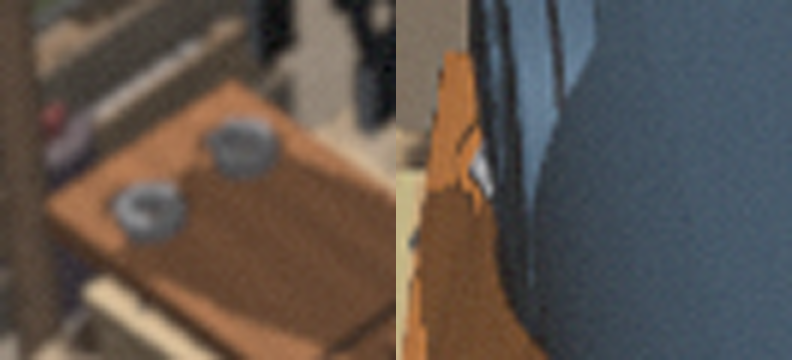

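Both nuts appear in the wells, at crop (150,210) and (243,147). I'll compare these with projected seated heights while the arm moves over the batten.

>>> step_arm(
  series=[
    [100, [-0.7, 0.3, 0], 0],
    [100, [-1.4, 0.5, 0], 0],
    [100, [-2.1, 0.6, 0], 0],
    [100, [-2.71, 0.69, 0], 0],
    [100, [-2.71, 0.69, 0], 0],
    [100, [-2.71, 0.69, -0.3], 0],
    [100, [-2.71, 0.69, -0.3], 0],
    [100, [-2.71, 0.69, -0.3], 0],
  ],
)

```text
time: 11.22
position: [499.9, -66.1, 145.2]
orientation: [0.706, 0.038, 0.706, -0.038]
force: [0.0, 1.1, -0.3]
opening: 52.1
```

Run:
```python
from h import *
s,M=tool();print(s["position"],s["force"],np.rad2deg(np.arctan2(M[1,2],M[0,2])))
c=px("scene",[652,-84,73]).astype(int)-[33,30]
for w in([657.3,-57.1],[652.2,-110.8]):
  for z in(68,73,78,84): print(w,z,(px("scene",[*w,z])-c)*6)
p,d=imaging.snapshot("scene");cv2.imwrite("pics/scene6.png",p[:,:,::-1])
for w in([657.3,-57.1],[652.2,-110.8]):
  u,v=map(int,px("scene",[*w,76])); h=[round(dep("scene",d,(a,b))[2],1) for b in range(v-6,v+7,2) for a in range(u-6,u+7,2)];print(np.array(h).reshape(7,7))
```

```text
[499.88049885 -66.05965554 145.19899453] [ 0.01387145  1.05210932 -0.27607201] -6.11437906319592
[657.3, -57.1] 68 [147.76288215 220.38117545]
[657.3, -57.1] 73 [146.8950516  211.87727951]
[657.3, -57.1] 78 [146.02149082 203.31723287]
[657.3, -57.1] 84 [144.96557375 192.97027181]
[652.2, -110.8] 68 [239.03489405 157.14443309]
[652.2, -110.8] 73 [238.4800409  148.62645367]
[652.2, -110.8] 78 [237.92160594 140.05348707]
[652.2, -110.8] 84 [237.24670696 129.69259147]
[[ 72.   73.9  74.1  73.1  75.4  73.9  75.1]
 [ 71.9  77.4  73.7  71.   72.8  75.1  72.9]
 [ 77.2  70.5  75.3  76.4  76.8 863.8  70.7]
 [ 67.9  76.6  72.4  69.   71.3  79.4  79.3]
 [ 67.9  76.4  77.8  76.9  76.9  81.1  73.9]
 [ 65.1  65.8  76.4  76.2  76.4  75.1  63.7]
 [ 74.9  74.7  68.4  69.9  67.4  75.6  72.1]]
[[  72.1   73.    75.1   72.8   73.3   73.9 -888. ]
 [  73.5   73.    73.8   72.6   72.5   73.    71.8]
 [  73.5   72.7   77.8   75.2   79.4   79.1   76.2]
 [  72.8   80.6   78.8   70.9   71.4   74.4   77.3]
 [  68.5   72.3   78.3   78.2   77.9   78.9   77.6]
 [  75.7   66.1   73.8   76.8   76.2   76.8   68.8]
 [  72.7   73.5   70.3   68.4   69.3   70.9   75.5]]
```

Both nut tops read about 77–78 mm, which is the seated height. I'll descend on the batten and grip.

>>> step_arm(
  series=[
    [100, [0, 0, -0.6], 0],
    [100, [0, 0, -1.2], 0],
    [100, [0, 0, -1.8], 0],
    [100, [0, 0, -2.15], 0],
    [100, [0, 0, -2.15], 0],
    [100, [0, 0, -2.15], 0],
    [100, [0, 0, -2.15], 0],
    [100, [0, 0, -2.15], 0],
  ],
  newtons=50,
)

```text
time: 11.93
position: [500.2, -66.0, 82.3]
orientation: [0.707, 0.038, 0.705, -0.038]
force: [0.0, -0.1, -0.0]
opening: 52.1
```

>>> step_arm(
  series=[
    [160, [0, 0, 0], 0],
    [180, [0, 0, 0], 0],
    [190, [0, 0, 0], 0],
    [200, [0, 0, 0], 0],
    [215, [0, 0, 0], 0],
    [215, [0, 0, 0], 0],
    [215, [0, 0, 0], 0],
    [215, [0, 0, 0], 0],
  ],
)

```text
time: 12.6
position: [499.6, -66.1, 81.8]
orientation: [0.706, 0.038, 0.706, -0.038]
force: [-1.2, -0.5, 6.4]
opening: 19.5
```

>>> step_arm(
  series=[
    [215, [0.1, 0, 0], 0],
    [215, [0.3, -0.02, 0], 0],
    [215, [0.6, -0.05, 0], 0.05],
    [215, [0.9, -0.07, 0], 0.1],
    [215, [1.2, -0.1, 0], 0.15],
    [215, [1.4, -0.11, 0], 0.2],
    [215, [1.5, -0.12, 0], 0.25],
    [215, [1.5, -0.12, 0], 0.25],
  ],
)

```text
time: 13.27
position: [540.1, -69.7, 81.7]
orientation: [0.703, 0.028, 0.71, -0.029]
force: [-15.5, 0.4, 21.7]
opening: 19.4
```

>>> step_arm(
  series=[
    [215, [0, 0, 0.03], 0],
    [215, [0, 0, 0.06], 0],
    [215, [0, 0, 0.06], 0],
    [215, [0, 0, 0.06], 0],
    [215, [0, 0, 0.06], 0],
    [215, [0, 0, 0.06], 0],
    [215, [0, 0, 0.06], 0],
    [215, [0, 0, 0.06], 0],
  ],
)

```text
time: 13.93
position: [544.2, -69.6, 83.0]
orientation: [0.706, 0.028, 0.707, -0.028]
force: [0.9, -0.4, -3.8]
opening: 18.9
```

Run:
```python
from h import *
s,M=tool();print(s["time"],s["position"],s["force"],s["moment"],M.round(4),np.rad2deg(np.arctan2(M[1,2],M[0,2])))
```

```text
13.9333 [544.2054151  -69.55050006  82.96817373] [ 0.85626838 -0.40335219 -3.83515155] [ 0.01048528  0.33635246 -0.03819723] [[-2.000e-04  8.040e-02  9.968e-01]
 [ 0.000e+00  9.968e-01 -8.040e-02]
 [-1.000e+00  0.000e+00 -2.000e-04]] -4.610821995054728
```

>>> step_arm(
  series=[
    [215, [0, 0, -0.02], 0],
    [215, [0, 0, -0.04], 0],
    [215, [0, 0, -0.04], 0],
    [215, [0, 0, -0.04], 0],
    [215, [0, 0, -0.04], 0],
    [215, [0, 0, -0.04], 0],
    [215, [0, 0, -0.04], 0],
    [215, [0, 0, -0.04], 0],
  ],
)

```text
time: 14.6
position: [544.3, -69.6, 81.9]
orientation: [0.707, 0.028, 0.707, -0.028]
force: [0.7, -0.5, -3.3]
opening: 18.8
```

>>> step_arm(
  series=[
    [215, [0, 0, -0.01], 0],
    [215, [0, 0, -0.02], 0],
    [215, [0, 0, -0.02], 0],
    [215, [0, 0, -0.02], 0],
    [215, [0, 0, -0.02], 0],
    [215, [0, 0, -0.02], 0],
    [215, [0, 0, -0.02], 0],
    [215, [0, 0, -0.02], 0],
  ],
)

```text
time: 15.27
position: [544.4, -69.5, 81.8]
orientation: [0.707, 0.028, 0.706, -0.028]
force: [-2.0, -0.4, 5.5]
opening: 19.3
```

>>> step_arm(
  series=[
    [215, [0.05, 0, 0.01], 0],
    [215, [0.15, -0.01, 0.01], 0],
    [215, [0.3, -0.02, 0.01], 0],
    [215, [0.45, -0.035, 0.01], 0],
    [215, [0.6, -0.05, 0.01], 0],
    [215, [0.75, -0.06, 0.01], 0],
    [215, [0.85, -0.07, 0.01], 0],
    [215, [0.9, -0.072, 0.01], 0],
  ],
)

```text
time: 15.93
position: [568.9, -71.7, 81.7]
orientation: [0.705, 0.028, 0.708, -0.029]
force: [-11.9, 0.3, 13.8]
opening: 19.0
```

>>> step_arm(
  series=[
    [215, [0.05, 0, 0], 0],
    [215, [0.15, -0.01, 0], 0],
    [215, [0.3, -0.02, 0], 0],
    [215, [0.45, -0.035, 0], 0],
    [215, [0.6, -0.05, 0], 0],
    [215, [0.75, -0.06, 0], 0],
    [215, [0.85, -0.07, 0], 0],
    [215, [0.9, -0.072, 0], 0],
  ],
)

```text
time: 16.6
position: [596.2, -73.9, 81.7]
orientation: [0.705, 0.028, 0.708, -0.029]
force: [-10.5, 0.6, 12.3]
opening: 18.9
```

>>> step_arm(
  series=[
    [215, [0, 0, 0], 0],
    [215, [0, 0, 0], 0],
    [215, [0, 0, 0], 0],
    [215, [0, 0, 0], 0],
    [215, [0, 0, 0], 0],
    [215, [0, 0, 0], 0],
    [215, [0, 0, 0], 0],
    [215, [0, 0, 0], 0],
  ],
)

```text
time: 17.27
position: [596.3, -73.9, 81.7]
orientation: [0.705, 0.028, 0.708, -0.029]
force: [-7.4, -0.1, 9.1]
opening: 19.3
```

Run:
```python
from h import *
s,M=tool();print(s["time"],s["position"],s["force"],s["moment"],M.round(4))
o=[]
for n in("scene","top"):
    c=px(n,[654,-87,55])
    p,d=imaging.snapshot(n);cv2.imwrite(f"pics/{n}7.png",p[:,:,::-1]);np.save(f"pics/{n}7.npy",d)
    u,v=map(int,c);print(n,u-50,v-50);o.append(cv2.resize(p[v-50:v+50,u-50:u+50,::-1],(400,400),interpolation=cv2.INTER_CUBIC))
cv2.imwrite("pics/c7.png",np.hstack(o))
```

```text
17.2667 [596.28329266 -73.87793448  81.68710041] [-7.41845765 -0.07629139  9.07898957] [ 0.0657173   2.15092162 -0.01249692] [[-4.100e-03  8.050e-02  9.967e-01]
 [-4.000e-04  9.968e-01 -8.050e-02]
 [-1.000e+00 -7.000e-04 -4.000e-03]]
scene 233 155
top 306 126
```

View pics/c7.png

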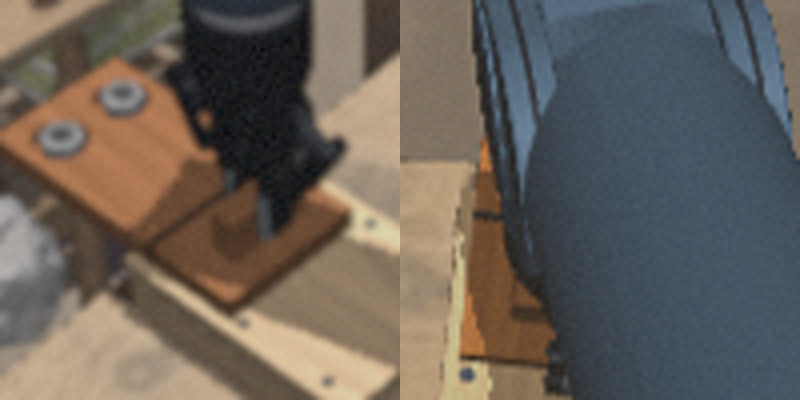

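The plate is nearly there. In the scene view the line meets the plate's left side at crop (147,245), with the riser's far-left corner at (126,256). In the top view the line is at crop (485,215). Next I'll measure the remaining distance.

```bash
cat > m2.py <<'E'
from meas import *
import sys
k=sys.argv[1]
r=np.deg2rad(-4.6);ur=np.array([np.cos(r),np.sin(r)]);nr=np.array([-ur[1],ur[0]])
S=lambda P:(round(float(P[:2]@ur),1),round(float(P[:2]@nr),1))
# dark line across plate: along-plate profiles at given lateral t, z=73, darkest
for n,ts in(("top",(18,20,22,24,26)),("scene",(5,10,15,20,25))):
    g=cv2.imread(f"pics/{n}{k}.png")[...,2]
    for t in ts:
        s=np.arange(620,675,.5);uv=np.array([px(n,[*(a*ur+t*nr),73]) for a in s],np.float32)
        v=cv2.remap(g,uv[:,:1],uv[:,1:],cv2.INTER_CUBIC)[:,0].astype(float)
        v=cv2.GaussianBlur(v[:,None],(1,9),2)[:,0];b=v-cv2.blur(v[:,None],(1,41))[:,0];i=np.argmin(b[10:-10])+10
        print(n,t,"s=",s[i],"contrast",round(b[i],1))
E
python3 m2.py 7
python3 - <<'E'
from h import *
r=np.deg2rad(-4.6);ur=np.array([np.cos(r),np.sin(r)]);nr=np.array([-ur[1],ur[0]])
# scene clicks: riser corner, edge of riser top in scene0 & now
for nm,c,z in(("riser FL corner",(126,256),55),("line top-left",(147,243),73)):
    p=onz("scene",(233+c[0]/4,155+c[1]/4),z);print(nm,p,p[:2]@ur,p[:2]@nr)
a=cv2.imread("pics/scene7.png")[200:245,245:310];b=cv2.imread("pics/top7.png")[160:190,305:345]
cv2.imwrite("pics/c7b.png",np.hstack([cv2.resize(a,(600,415),interpolation=cv2.INTER_CUBIC)]))
E
```

```text
top 18 s= 642.0 contrast -44.0
top 20 s= 642.5 contrast -35.4
top 22 s= 642.5 contrast -41.6
top 24 s= 642.5 contrast -39.7
top 26 s= 642.5 contrast -46.2
scene 5 s= 643.0 contrast -21.2
scene 10 s= 643.0 contrast -20.7
scene 15 s= 643.5 contrast -23.7
scene 20 s= 643.5 contrast -22.6
scene 25 s= 643.0 contrast -20.4
riser FL corner [660.01597761 -20.31606719  55.        ] 659.5193126633496 32.68194477344454
line top-left [644.14714784 -24.67282744  73.        ] 644.0510058077488 27.06655509886527
```

View pics/c7b.png

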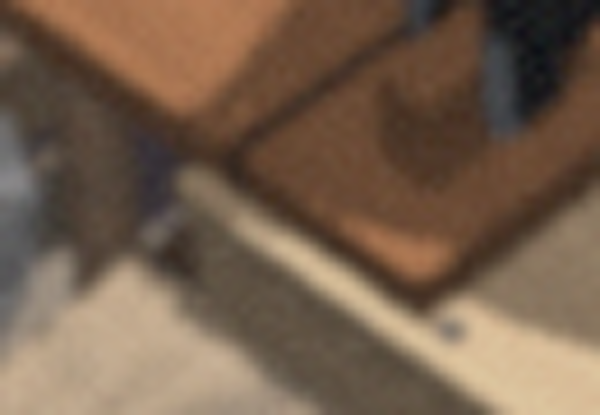

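The line is at s=642.8 and the edge at 659.5, so about 16.7 mm remains, and the line is parallel to the edge.

>>> step_arm(
  series=[
    [215, [0.06, -0.005, 0], 0],
    [215, [0.15, -0.01, 0], 0],
    [215, [0.25, -0.02, 0], 0],
    [215, [0.35, -0.03, 0], 0],
    [215, [0.45, -0.035, 0], 0],
    [215, [0.52, -0.04, 0], 0],
    [215, [0.555, -0.045, 0], 0],
    [215, [0.555, -0.045, 0], 0],
  ],
)

```text
time: 18.03
position: [612.9, -75.2, 81.7]
orientation: [0.705, 0.028, 0.708, -0.029]
force: [-8.0, -0.2, 9.2]
opening: 19.2
```

>>> step_arm(
  series=[
    [215, [0, 0, 0], 0],
    [215, [0, 0, 0], 0],
    [215, [-0.02, 0, 0], 0],
    [215, [-0.03, 0, 0], 0],
    [215, [-0.03, 0, 0], 0],
    [215, [-0.03, 0, 0], 0],
    [215, [-0.03, 0, 0], 0],
    [215, [-0.03, 0, 0], 0],
  ],
)

```text
time: 18.7
position: [612.9, -75.2, 81.7]
orientation: [0.706, 0.028, 0.707, -0.029]
force: [-4.2, -0.3, 6.0]
opening: 19.2
```

```bash
python3 - <<'E'
from h import *
s,M=tool();print(s["time"],s["position"],s["force"],s["moment"],M.round(4))
for n in("scene","top"):
    p,d=imaging.snapshot(n);cv2.imwrite(f"pics/{n}8.png",p[:,:,::-1])
E
python3 m2.py 8
```

```text
18.7 [612.89660606 -75.21765769  81.72417136] [-4.19603897 -0.28845795  6.00767949] [1.23040974e-01 1.64932552e+00 8.71244983e-04] [[-2.300e-03  8.040e-02  9.968e-01]
 [-2.000e-04  9.968e-01 -8.040e-02]
 [-1.000e+00 -4.000e-04 -2.300e-03]]
top 18 s= 659.0 contrast -40.2
top 20 s= 659.5 contrast -33.1
top 22 s= 659.5 contrast -38.9
top 24 s= 659.0 contrast -43.2
top 26 s= 659.0 contrast -49.2
scene 5 s= 660.5 contrast -21.0
scene 10 s= 660.0 contrast -23.0
scene 15 s= 660.0 contrast -26.8
scene 20 s= 660.0 contrast -19.2
scene 25 s= 659.5 contrast -21.2
```

Run:
```python
from h import *
a=cv2.imread("pics/scene8.png")[165:245,225:325];b=cv2.imread("pics/top8.png")[150:190,300:340]
cv2.imwrite("pics/c8.png",np.hstack([cv2.resize(a,(500,400),interpolation=cv2.INTER_CUBIC),cv2.resize(b,(300,400),interpolation=cv2.INTER_CUBIC)[:400]]))
```

```text
(no output)
```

View pics/c8.png

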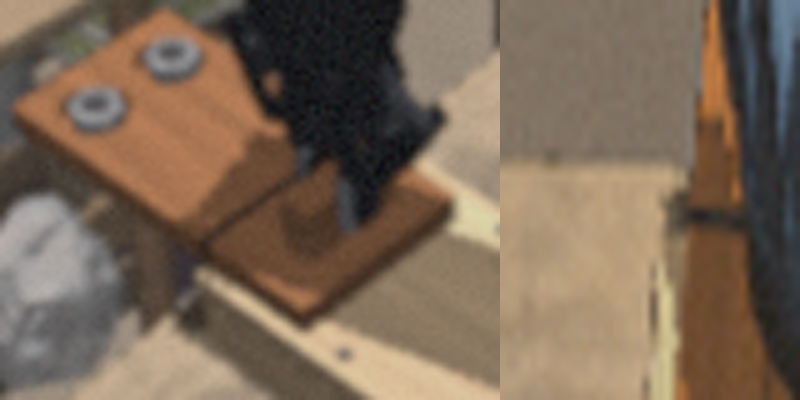

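The final view shows the line meeting the riser's far-left corner at crop (205,250) against (197,270), both nuts seated and the plate flat. I'll hand it in.

Run:
```python
from plant import robot
s=robot.state();print(s["time"],s["position"],s["force"],s["opening"]);print(robot.close_job())
```

```text
18.8 [612.92522715 -75.20616474  81.74676345] [-4.95719964  0.73021847  5.87592639] 19.210531285690532
the job is handed in; nothing more can be done
None
```

I put both hex nuts in the wells and slid the plate out by its batten until the dark line lay over the riser's far edge. I handed the job in at 18.8 s with the arm still gripping the batten. The padlock, tin and pencil were not touched.

**Last checks**
- **Nuts:** the depth readings, which are noisy, put both nut tops at about 77–78 mm, the height for a seated nut. They looked flat in the last picture.
- **Line:** it measured 659–660.5 mm along the riser axis in the two views, against the edge at about 659.5 mm, known to about ±1 mm.
- **Square and level:** the line was parallel to the edge within about 0.5°. The tool was tilted by 0.13°; I did not measure the plate's own level.
- **Hold-down:** the arm was pressing down with about 6 N, and there was a 4–5 N drag along the slide direction.

**What went wrong**
- **Possible lift:** midway through the slide I raised the arm 1.8 mm to ease a 22 N downward push. For about a second the force showed the arm carrying the plate's weight, so the plate may have come up by around 1 mm before I lowered it again. That was before its weight passed the edge.
- **Pictures:** I viewed 10 as planned, then one more for the final check.

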